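# Load the notched jaw blocks into the marking tray

### The job

Gather the four notched aluminium jaw blocks from the worktop into the grey tray, each one flat and upright, notch up, in the black nest that fits its length and lying along it, so that all four are ready for laser marking. Leave the two flat-topped blanks, which have no notch, standing where they are.

Things in the scene. Friction and masses are not known exactly. Their poses are not given: they have to be found in the camera images.
- jaw_short: The shortest notched jaw block: bare aluminium, 38 x 28 x 45 high (mm), standing on the worktop; a square notch 14 wide, 12 deep is cut across the middle of its top (through the whole 28 width); two dark cross bores in its sides. Origin: centre of the underside; x along its length, y across, z up. Weighs 120 g, give or take a third.
- jaw_medium: The second shortest notched jaw block: bare aluminium, 54 x 28 x 45 high (mm), standing on the worktop; a square notch 14 wide, 12 deep is cut across the middle of its top (through the whole 28 width); two dark cross bores in its sides. Origin: centre of the underside; x along its length, y across, z up. Weighs 170 g, give or take a third.
- jaw_long: The second longest notched jaw block: bare aluminium, 70 x 28 x 45 high (mm), standing on the worktop; a square notch 14 wide, 12 deep is cut across the middle of its top (through the whole 28 width); two dark cross bores in its sides. Origin: centre of the underside; x along its length, y across, z up. Weighs 220 g, give or take a third.
- jaw_extra: The longest notched jaw block: bare aluminium, 86 x 28 x 45 high (mm), standing on the worktop; a square notch 14 wide, 12 deep is cut across the middle of its top (through the whole 28 width); two dark cross bores in its sides. Origin: centre of the underside; x along its length, y across, z up. Weighs 271 g, give or take a third.
- blank_a: Blank block, a look-alike: bare aluminium, 54 x 28 x 45 high (mm), two cross bores in its sides but NO notch, its top is flat. Stays where it stands. Origin: centre of the underside; x along its length, z up.
- blank_b: Blank block, a look-alike: bare aluminium, 70 x 28 x 45 high (mm), two cross bores in its sides but NO notch, its top is flat. Stays where it stands. Origin: centre of the underside; x along its length, z up.
- nest_short: The shortest of four black nests in the grey tray, fixed: open pocket 52 x 44 mm inside for the 38 mm jaw, walls 3. Origin: centre of its underside, 4 mm above the worktop; x along the pocket, y across, z up. Pocket floor 2 above the origin; wall tops 10 above it, level with the tray rim. Nests lie parallel, two by two, in any order, 112 apart along x, 84 along y; tray 236 x 152.
- nest_medium: The second shortest of four black nests in the grey tray, fixed: open pocket 68 x 44 mm inside for the 54 mm jaw, walls 3. Origin: centre of its underside, 4 mm above the worktop; x along the pocket, y across, z up. Pocket floor 2 above the origin; wall tops 10 above it, level with the tray rim. Nests lie parallel, two by two, in any order, 112 apart along x, 84 along y; tray 236 x 152.
- nest_long: The second longest of four black nests in the grey tray, fixed: open pocket 84 x 44 mm inside for the 70 mm jaw, walls 3. Origin: centre of its underside, 4 mm above the worktop; x along the pocket, y across, z up. Pocket floor 2 above the origin; wall tops 10 above it, level with the tray rim. Nests lie parallel, two by two, in any order, 112 apart along x, 84 along y; tray 236 x 152.
- nest_extra: The longest of four black nests in the grey tray, fixed: open pocket 100 x 44 mm inside for the 86 mm jaw, walls 3. Origin: centre of its underside, 4 mm above the worktop; x along the pocket, y across, z up. Pocket floor 2 above the origin; wall tops 10 above it, level with the tray rim. Nests lie parallel, two by two, in any order, 112 apart along x, 84 along y; tray 236 x 152.
There are look-alikes about, which are no part of the job. Leave any green look-alike of the nest_long alone.

How it is judged:
By the outcome, as a careful person would: the job done as asked, in the order asked, and still so for the second after the job is handed in, with the robot touching nothing.
It also fails if it takes over 99 s, if anything falls off the work surface, if the arm or the gripper's body presses on something with over 40 N, if the wrist force passes 120 N, or if a joint passes its speed limit or range.

### The arm

A 6-joint arm with a two-finger parallel gripper is mounted at the origin on the work surface. World frame = base frame: x ahead of the robot, y to its left, z up, the work surface at z = 0. Lengths are in m, angles in rad, forces in N, time in s.
With the tool pointing down it reaches from about 0.325 to 0.875 m from the base axis. Payload 4.4 kg.
Tool frame: the origin (TCP) lies on the centre line of the jaws, within the pads' length; the fingertips stand tip_reach ahead of it and the grasp point (between the pads) lies 8 mm behind it (tip_reach is the distance from the TCP to the fingertips, in m); z points along the fingers, x is the direction in which the jaws open and shut, and the axes are right-handed (so a half turn about z gives the same grasp; the last joint's range is limited). The gripper opens to 85 mm and grips with 20 to 120 N. Pads are 22 mm wide; open, the fingers measure 114 mm over their backs; the gripper's body (76 mm by 85 mm) begins 54 mm behind the grasp point. The pads swing forward as they close: fully open they stand 13 mm farther back than shut.
Start: joints at [-1.262, 0.207, 1.542, -0, 1.393, -0.15], TCP at [0.255, -0.515, 0.242] pointing down, gripper open.
Joint ranges: [-2.73, 2.73], [-0.86, 2.22], [0.23, 2.46], [-1.11, 4.25], [0.08, 2.63], [-2.82, 2.82]. Speed limits (rad/s): [2.79, 2.79, 3.14, 3.14, 3.14, 3.14].

### API

Orientations are given as a rotation vector (axis times angle).
In Python, from cell import * gives the robot as it stands. Calls block until the motion is done:
- goto(position, orientation): joint-space move of the TCP to a pose.
- servo_line(position, max_speed=0.15, frame=None, contact_N=None): straight line of the TCP; frame=None keeps the orientation; max_speed is the mean speed in m/s. With contact_N (N) it stops when the force on the tool has changed by that much, and returns True; else False.
- goto_joints(angles): joint-space move.
- move_gripper(opening, newtons=None): finger opening in m; newtons is the grip in N (None keeps the last); returns when the fingers have stopped.
- pause(seconds).
- solve_ik(position, orientation): joint angles nearest the present ones, or None.
- get_image(name): name is "scene" or "top" or "wrist"; returns the picture (384x512x3 uint8, blue, green, red); there is no depth.
- camera_model(name): a dict with "fx", "fy", "cx", "cy" (pixels), "extrinsics" (4x4, takes a point from world to camera coordinates). Camera axes: x right, y up, looking along -z (the intrinsics and any distortion apply to the point x, -y, -z); pixel columns grow to the right and rows downward; lengths in m; the calibration is good to about 2 mm. A picture is of the moment at which its call begins: read the wrist's pose just before it. camera_model takes no time and is no camera call; for the wrist camera it gives the pose at the moment of the call.
A pose or a line that the arm cannot do raises MotionError and nothing moves.
- hand_in(): hands the job in, once; it reports no verdict.
Readings, each from a call of its own:
- read_time(): time.
- read_qpos(): joint angles.
- read_qvel(): joint speeds.
- read_joint_efforts(): joint torques, N m.
- read_ee_pos(): TCP position.
- read_tool_rot(): TCP orientation.
- read_ft_force(): force on the tool from outside, world axes, zero at the start.
- read_wrist_torque(): the same for the moment, N m.
- read_gripper_width(): finger opening in m.
Only numpy, scipy, OpenCV 4.12 (cv2) and the standard library are available. Lean on these libraries where they do the work, as an engineer would, in place of code of your own. Each camera call takes 0.05 s, during which the arm holds its last target.

## Working session

There is one attempt and no reset: what is moved stays moved. The work goes in short steps, each a Python script; the robot and the scene stay as the last script left them, time stands still between calls to the robot, and variables do not carry over. Pictures are saved under pics/ and viewed, and the job is handed in when it is done.

```bash
mkdir -p pics; ls; python3 - <<'E'
from cell import *
import cv2
for n in ("scene","top","wrist"):
    im=get_image(n); cv2.imwrite(f"pics/{n}0.png",im)
    m=camera_model(n); print(n,m)
print(read_time(),read_ee_pos(),read_tool_rot())
E
```

```text
pics
scene {'fx': 459.0827973858202, 'fy': 459.0827973858202, 'cx': 267.117976273952, 'cy': 193.093940022962, 'extrinsics': array([[ 0.52875236,  0.84846731,  0.02289473, -0.26852511],
       [-0.48903009,  0.28248792,  0.82525762,  0.23240304],
       [ 0.69373663, -0.44755313,  0.5642922 , -1.4398586 ],
       [ 0.        ,  0.        ,  0.        ,  1.        ]])}
top {'fx': 359.1263945490495, 'fy': 359.1263945490495, 'cx': 252.76308226783647, 'cy': 190.371200010118, 'extrinsics': array([[-0.00325233, -0.99979074, -0.0201964 ,  0.00993697],
       [ 0.98922686, -0.00617252,  0.14626048, -0.51542474],
       [-0.14635454, -0.01950313,  0.98903993, -0.91902564],
       [ 0.        ,  0.        ,  0.        ,  1.        ]])}
wrist {'fx': 313.48923325099025, 'fy': 313.48923325099025, 'cx': 251.8919118365957, 'cy': 191.92857357823283, 'extrinsics': array([[ 4.43916066e-01, -8.96067968e-01, -8.50267826e-04,
        -5.75715319e-01],
       [ 8.62730367e-01,  4.27656504e-01, -2.69826293e-01,
         3.47466364e-02],
       [ 2.42146320e-01,  1.19046674e-01,  9.62908640e-01,
        -3.77502439e-01],
       [ 0.00000000e+00,  0.00000000e+00,  0.00000000e+00,
         1.00000000e+00]])}
0.15 [ 0.25499307 -0.5147421   0.24138445] [-2.66825432e+00  1.65615770e+00  2.08050535e-03]
```

View pics/scene0.png

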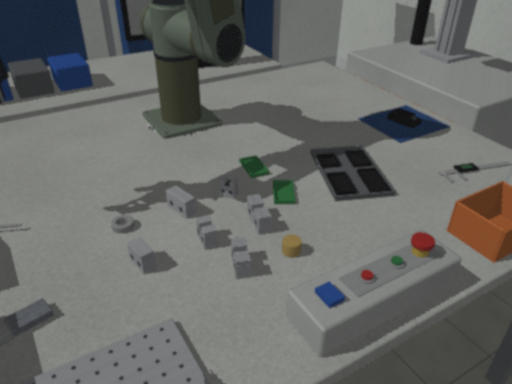

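View pics/top0.png

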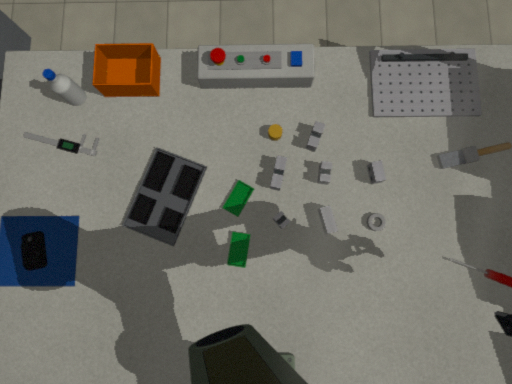

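The top view shows six blocks near (316,136), (278,172), (324,172), (376,172), (281,220) and (324,218), with the tray at (165,195). I'll enlarge it to tell the jaws from the blanks.

```bash
python3 - <<'E'
import cv2,numpy as np
im=cv2.imread("pics/top0.png")
cv2.imwrite("pics/top0c.png",cv2.resize(im[110:250,250:400],None,fx=4,fy=4,interpolation=cv2.INTER_CUBIC))
cv2.imwrite("pics/top0t.png",cv2.resize(im[140:280,115:265],None,fx=4,fy=4,interpolation=cv2.INTER_CUBIC))
s=cv2.imread("pics/scene0.png")
cv2.imwrite("pics/sc0c.png",cv2.resize(s[140:290,110:310],None,fx=4,fy=4,interpolation=cv2.INTER_CUBIC))
E
```

```text
(no output)
```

View pics/top0c.png

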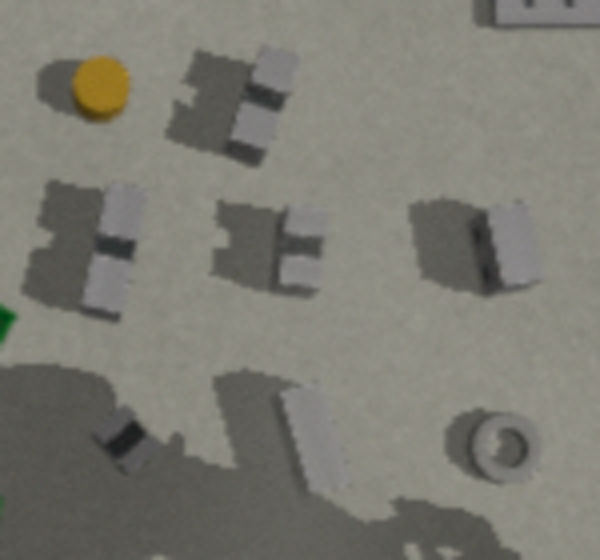

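View pics/top0t.png

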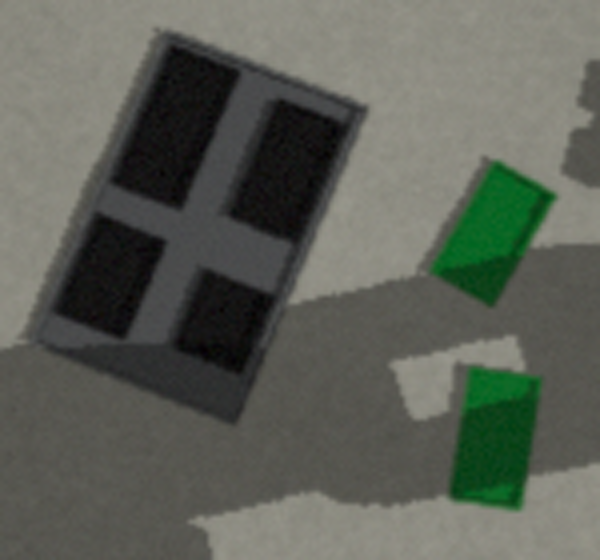

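View pics/sc0c.png

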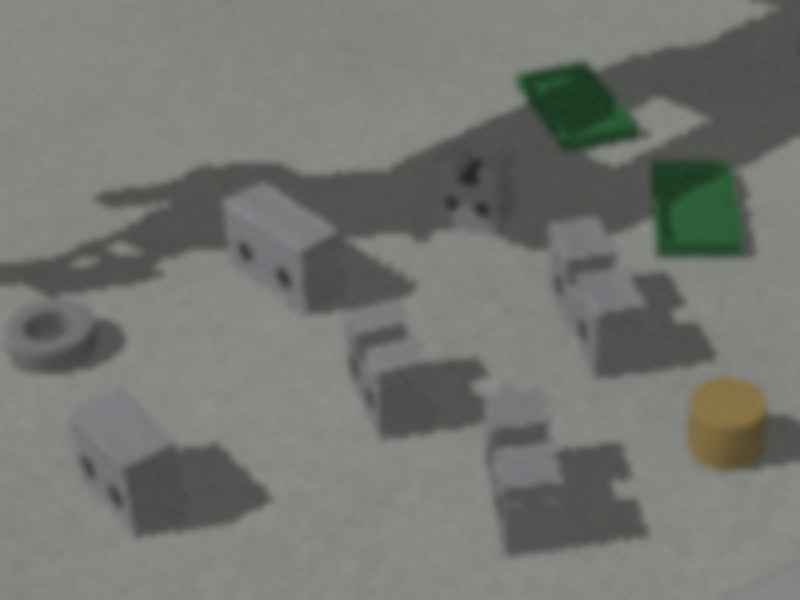

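Notched blocks: (281,220) is short, (324,172) medium, and (316,136) and (278,172) are long and extra. The flat-topped blanks are at (376,172) and (324,218). Next I'll fit rectangles and check their lengths.

```bash
cat > h.py <<'E'
import numpy as np,cv2
from scipy.optimize import least_squares
def ray(m,uv,z):
    E=m["extrinsics"];R=E[:3,:3];t=E[:3,3];C=-R.T@t
    d=R.T@np.array([(uv[0]-m["cx"])/m["fx"],-(uv[1]-m["cy"])/m["fy"],-1.])
    return C+d*(z-C[2])/d[2]
def proj(m,P):
    P=np.atleast_2d(P);p=P@m["extrinsics"][:3,:3].T+m["extrinsics"][:3,3]
    return np.c_[m["cx"]+m["fx"]*p[:,0]/-p[:,2],m["cy"]+m["fy"]*p[:,1]/p[:,2]]
def rect(x,y,a,L,W,z):
    c,s=np.cos(a),np.sin(a)
    q=np.array([[-L,-W],[L,-W],[L,W],[-L,W]])/2
    return np.c_[q@np.array([[c,s],[-s,c]])+[x,y],np.full(4,z)]
E
python3 - <<'E'
from cell import *
import cell
print([n for n in dir(cell) if not n.startswith('__')], getattr(cell,'tip_reach',None))
from h import *
m=camera_model("top")
B={'A':[(263,46),(298,55),(263,150),(230,142)],'B':[(110,184),(146,187),(119,313),(82,306)],
'C':[(289,206),(327,210),(318,290),(280,287)],'short':[(124,405),(153,436),(130,467),(95,436)],
'bl1':[(486,207),(526,200),(541,275),(501,288)],'bl2':[(280,393),(313,384),(346,488),(309,494)]}
for k,c in B.items():
    p=np.array([ray(m,(250+(x+.5)/4-.5,110+(y+.5)/4-.5),.045) for x,y in c])[:,:2]
    r=cv2.minAreaRect((p*1000).astype(np.float32)); e=[np.linalg.norm(p[i]-p[i-1])*1000 for i in range(4)]
    l=(p[0]+p[1]-p[2]-p[3]) if k!='short' else (p[0]+p[3]-p[1]-p[2])
    print(k,p.mean(0).round(4),np.round(e),'ang',np.degrees(np.arctan2(l[1],l[0])).round(1))
T=[(160,30),(367,106),(238,422),(30,340)]
p=np.array([ray(m,(115+(x+.5)/4-.5,140+(y+.5)/4-.5),.014) for x,y in T])[:,:2]
e=[np.linalg.norm(p[i]-p[i-1])*1000 for i in range(4)];l=p[0]+p[1]-p[2]-p[3]
print('tray',p,p.mean(0),np.round(e),np.degrees(np.arctan2(l[1],l[0])))
E
```

```text
['MotionError', 'camera_model', 'get_image', 'goto', 'goto_joints', 'hand_in', 'move_gripper', 'pause', 'read_ee_pos', 'read_ft_force', 'read_gripper_width', 'read_joint_efforts', 'read_qpos', 'read_qvel', 'read_time', 'read_tool_rot', 'read_wrist_torque', 'servo_line', 'solve_ik', 'tip_reach'] 0.011
A [ 0.6668 -0.1625] [71. 24. 71. 23.] ang -20.4
B [ 0.5651 -0.0606] [85. 24. 87. 25.] ang -13.0
C [ 0.5635 -0.1859] [55. 25. 55. 25.] ang -8.1
short [ 0.4394 -0.0661] [28. 28. 25. 30.] ang 45.3
bl1 [ 0.5663 -0.3245] [55. 27. 51. 28.] ang 7.6
bl2 [ 0.4366 -0.1872] [68. 22. 70. 24.] ang 15.0
tray [[0.64304462 0.28220123]
 [0.5876467  0.13614492]
 [0.37178174 0.21955073]
 [0.42724406 0.36293513]] [0.50742928 0.250208  ] [230. 156. 231. 154.] -20.819179234386635
```

View pics/wrist0.png

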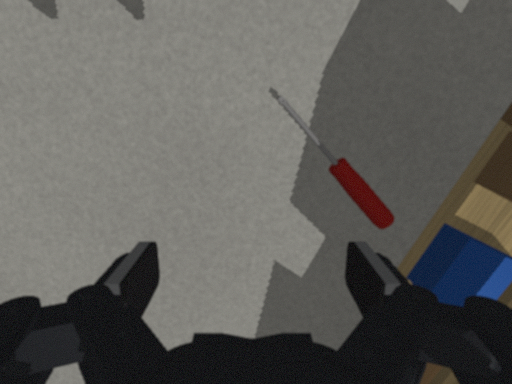

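```bash
cat >> h.py <<'E'
from scipy.spatial.transform import Rotation as Ro
def down(yaw): return (Ro.from_euler('z',yaw)*Ro.from_euler('x',np.pi)).as_rotvec()
E
python3 - <<'E'
from cell import *
from h import *
def view(n,x,y,z,yaw):
    goto([x,y,z],down(yaw)); 
    m=camera_model("wrist"); im=get_image("wrist"); cv2.imwrite(f"pics/{n}.png",im); np.save(f"pics/{n}.npy",m,allow_pickle=True)
    R=Ro.from_rotvec(read_tool_rot()).as_matrix(); E=m["extrinsics"]; C=-E[:3,:3].T@E[:3,3]
    print(n,R.T@(C-read_ee_pos()), ray(m,(256,150),0.0), read_time(), read_qpos().round(2))
R=Ro.from_rotvec(read_tool_rot()).as_matrix();print(R[:,0])
view("wA",0.46,-0.10,0.36,-np.pi/2)
E
```

```text
[ 0.44377645 -0.89613586 -0.00172687]
wA [ 0.0009633  -0.06905543 -0.13109307] [ 0.45953994 -0.10874437  0.        ] 1.9417 [-0.4  -0.09  1.61 -0.    1.62  1.17]
```

View pics/wA.png

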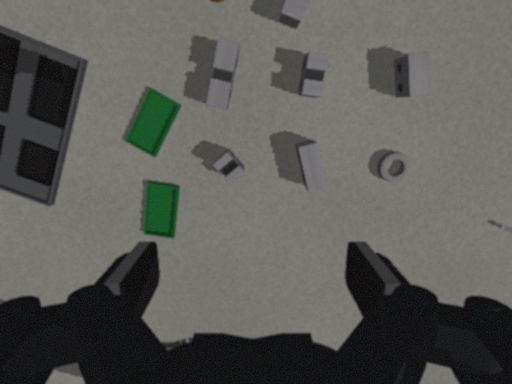

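The wrist view shows all six blocks; the short jaw is at (228,163) with its notch running up-right. Next I'll take a tray view, then overlay the models.

```bash
python3 - <<'E'
from cell import *
from h import *
def view(n,x,y,z,yaw):
    goto([x,y,z],down(yaw)); 
    m=camera_model("wrist"); im=get_image("wrist"); cv2.imwrite(f"pics/{n}.png",im); np.save(f"pics/{n}.npy",m,allow_pickle=True)
view("wT",0.47,0.22,0.36,-np.pi/2)
print(read_time())
m=np.load("pics/wA.npy",allow_pickle=True).item(); im=cv2.imread("pics/wA.png")
mt=camera_model("top"); imt=cv2.imread("pics/top0.png")
E={'A':(.6668,-.1625,-20.4,70),'B':(.5651,-.0606,-13,86),'C':(.5635,-.1859,-8.1,54),'S':(.4394,-.0661,-47,38)}
for n,mm,ii,(u0,v0,w,h) in (("ovA",m,im,(180,0,160,190)),("ovT",mt,imt,(260,115,85,125))):
    f=600/max(w,h); z=cv2.resize(ii[v0:v0+h,u0:u0+w],None,fx=f,fy=f,interpolation=cv2.INTER_CUBIC)
    for k,(x,y,a,L) in E.items():
        for zz,c in ((.045,(0,0,255)),(0,(255,200,0))):
            q=proj(mm,rect(x,y,np.radians(a),L/1000,.028,zz)); q=(q+.5-[u0,v0])*f-.5
            cv2.polylines(z,[q.round().astype(int)],True,c,1)
    cv2.imwrite(f"pics/{n}.png",z)
E
```

```text
3.2083
```

View pics/ovA.png

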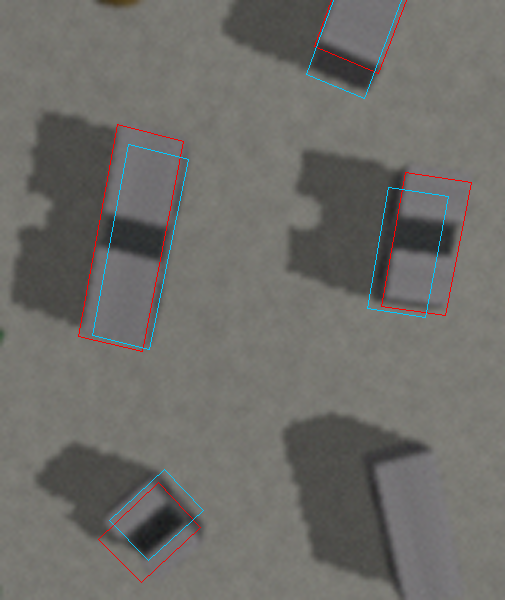

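View pics/ovT.png

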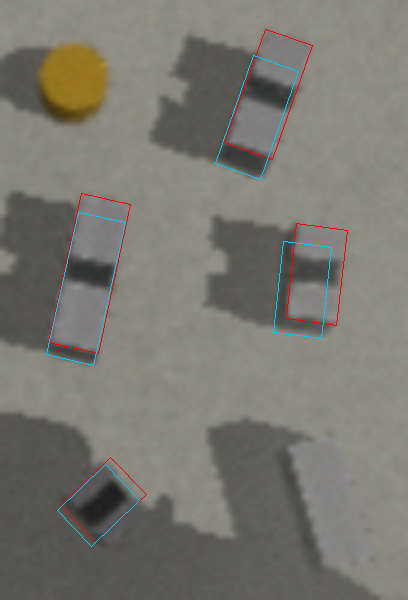

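View pics/wT.png

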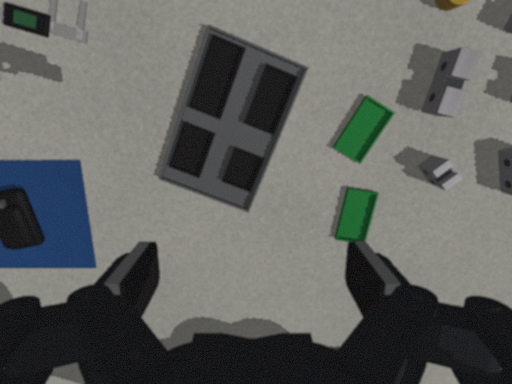

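```bash
python3 - <<'E'
import cv2,numpy as np
a=cv2.imread("pics/wA.png");b=cv2.imread("pics/top0.png");c=cv2.imread("pics/wT.png")
def z(im,u,v,w,h,f): return cv2.resize(im[v:v+h,u:u+w],None,fx=f,fy=f,interpolation=cv2.INTER_NEAREST)
cv2.imwrite("pics/zB.png",np.hstack([z(a,195,30,55,85,7),z(b,262,145,40,60,10)[:595,:400]]) )
t=camera=None
from cell import *
from h import *
for n,m,im,T in (("top",camera_model("top"),b,None),("wA",np.load("pics/wA.npy",allow_pickle=True).item(),a,[(86,62),(50,203)]),("wT",np.load("pics/wT.npy",allow_pickle=True).item(),c,[(208,25),(307,68),(248,210),(158,177)])):
    if T: 
        p=np.array([ray(m,t,.014) for t in T])[:,:2];print(n,p.round(4),[np.linalg.norm(p[i]-p[i-1]).round(4) for i in range(len(p))],p.mean(0))
E
```

```text
wA [[0.5863 0.1322]
 [0.3772 0.2195]] [np.float64(0.2265), np.float64(0.2265)] [0.48174489 0.17583373]
wT [[0.6443 0.2772]
 [0.5889 0.1385]
 [0.3758 0.2234]
 [0.4303 0.3634]] [np.float64(0.2307), np.float64(0.1493), np.float64(0.2294), np.float64(0.1502)] [0.50980345 0.25065791]
```

View pics/zB.png

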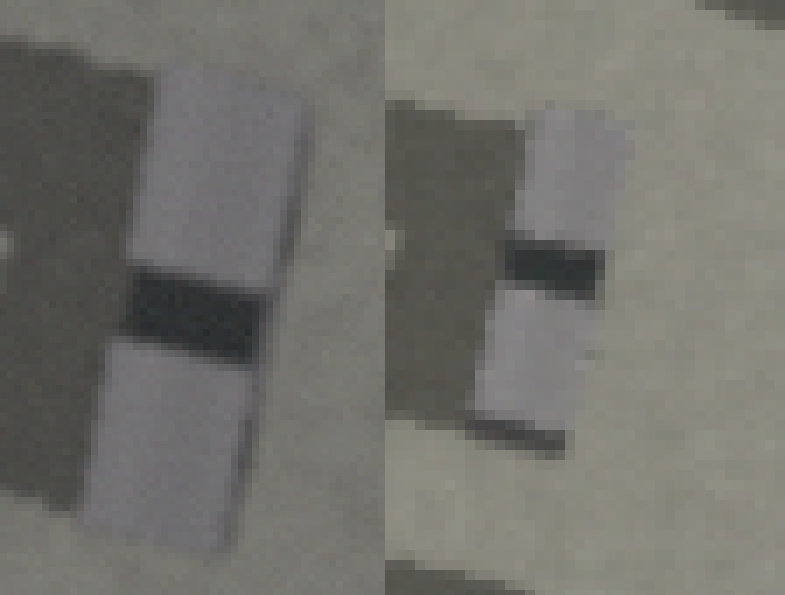

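```bash
cat >> h.py <<'E'
TA=np.radians(-21.5);TC=np.array([.509,.2505])
def nest(k):
    o={'extra':(.056,.042),'long':(.056,-.042),'medium':(-.056,.042),'short':(-.056,-.042)}[k]
    c,s=np.cos(TA),np.sin(TA); return TC+np.array([c*o[0]-s*o[1],s*o[0]+c*o[1]])
NL=dict(extra=.1,long=.084,medium=.068,short=.052)
def ov(name,m,im,box,rects):
    u0,v0,w,h=box;f=min(790/w,590/h); z=cv2.resize(im[v0:v0+h,u0:u0+w],None,fx=f,fy=f,interpolation=cv2.INTER_CUBIC)
    for r,c in rects:
        q=(proj(m,r)+.5-[u0,v0])*f-.5
        cv2.polylines(z,[(q*8).round().astype(int)],True,c,1,cv2.LINE_AA,3)
    cv2.imwrite(f"pics/{name}.png",z); return z
E
python3 - <<'E'
from cell import *
from h import *
rs=[(rect(*TC,TA,.236,.152,.014),(0,255,255))]
for k in NL: rs.append((rect(*nest(k),TA,NL[k],.044,.014),(0,0,255)))
a=ov("tw",np.load("pics/wT.npy",allow_pickle=True).item(),cv2.imread("pics/wT.png"),(150,15,170,205),rs)
b=ov("tt",camera_model("top"),cv2.imread("pics/top0.png"),(118,142,95,110),rs)
h=min(a.shape[0],b.shape[0]);o=np.hstack([a[:h],b[:h]]);cv2.imwrite("pics/tboth.png",cv2.resize(o,None,fx=.78,fy=.78));print(o.shape)
E
```

```text
(590, 999, 3)
```

View pics/tboth.png

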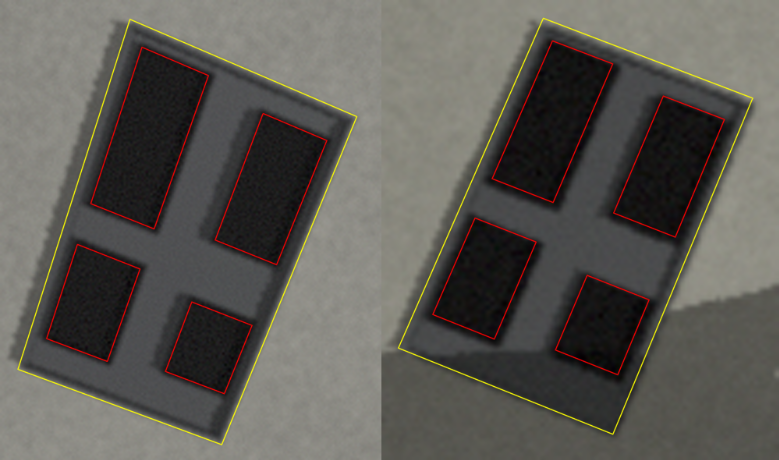

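The tray overlay fits in both views: extra at upper left, long at upper right, medium at lower left, short at lower right. Now I'll hover over the short jaw for a close look.

```bash
cat >> h.py <<'E'
def look(n,x,y,yaw,z=.2):
    from cell import goto,camera_model,get_image,read_time
    goto([x,y,z],down(yaw)); m=camera_model("wrist"); im=get_image("wrist"); cv2.imwrite(f"pics/{n}.png",im); np.save(f"pics/{n}.npy",m,allow_pickle=True)
    print(n,read_time()); return m,im
E
python3 - <<'E'
from cell import *
from h import *
move_gripper(.055,40)
m,im=look("s1",.4394,-.0661,-np.pi/2)
q=proj(m,[[.4394,-.0661,.045]])[0]; print(q)
ov("s1o",m,im,(int(q[0])-75,int(q[1])-60,150,110),[(rect(.4394,-.0661,np.radians(-47+90*0),.038,.028,.045),(0,0,255))])
E
```

```text
s1 4.9167
[250.69914435 181.61581446]
```

View pics/s1o.png

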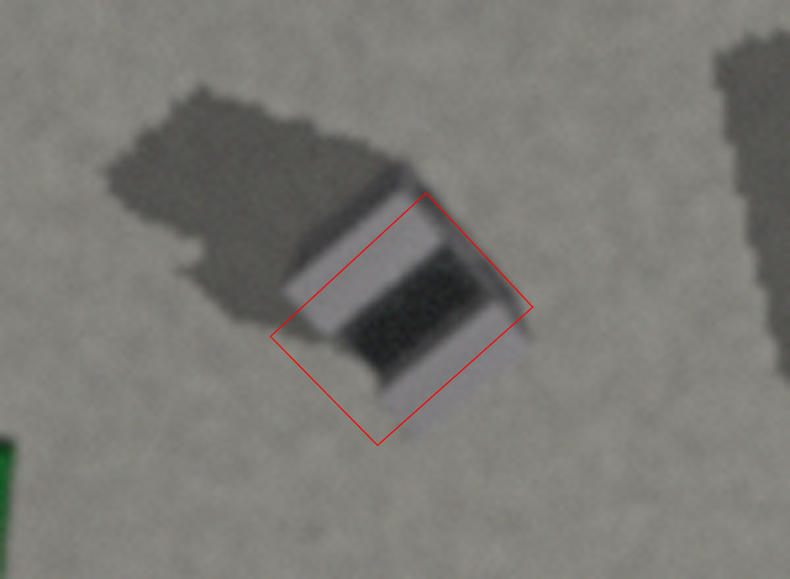

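```bash
cat >> h.py <<'E'
def fit(m,px,L,g,z=.045,W=.028):
    # px: corners in order of rect(): (-,-),(+,-),(+,+),(-,+)
    r=least_squares(lambda p:(proj(m,rect(p[0],p[1],p[2],L,W,z))-px).ravel(),g,x_scale=[.01,.01,.1]);
    print('pose',r.x[:2].round(4),np.degrees(r.x[2]).round(1),'res',r.fun.round(1)); return r.x
E
python3 - <<'E'
from h import *
m=np.load("pics/s1.npy",allow_pickle=True).item();f=5.2667
c=np.array([(287,290),(412,432),(527,335),(405,190)])  # zoom
px=(c+.5)/f-.5+[175,121]
import sys
p=fit(m,px,.038,[.44,-.066,np.radians(-130)])
ov("s1p",m,cv2.imread("pics/s1.png"),(175,121,150,110),[(rect(*p,.038,.028,z),(0,0,255)) for z in(.045,0)])
E
```

```text
pose [ 0.4408 -0.0674] -139.7 res [-1.5 -1.2  0.9  1.4  1.7  1.5 -1.1 -1.5]
```

View pics/s1p.png

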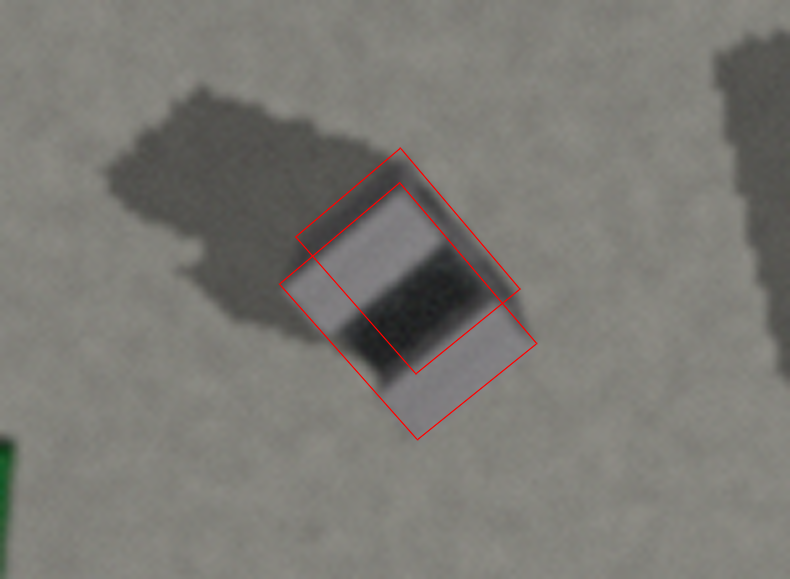

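```bash
cat >> h.py <<'E'
GZ=.026
def near(a,ref):  # a mod pi nearest ref
    return a+np.pi*np.round((ref-a)/np.pi)
def pick(x,y,a,op=.055):
    from cell import *
    yaw=near(a+np.pi/2,-np.pi/2)
    goto([x,y,.12],down(yaw)); servo_line([x,y,.05],.15)
    print('contact',servo_line([x,y,GZ],.06,contact_N=10),read_ee_pos())
    move_gripper(0.,60); print('w',read_gripper_width())
    servo_line([x,y,.15],.15); print('w',read_gripper_width(),'F',read_ft_force(),read_time())
def place(k):
    from cell import *
    x,y=nest(k); yaw=near(TA+np.pi/2,-np.pi/2)
    goto([x,y,.15],down(yaw)); servo_line([x,y,GZ+.022],.15); 
    c=servo_line([x,y,GZ+.0055],.03,contact_N=6); print('contact',c,read_ee_pos(),read_ft_force())
    move_gripper(.052); servo_line([x,y,.15],.2); print(read_time())
E
python3 - <<'E'
from h import *
pick(.4408,-.0674,np.radians(-139.7))
E
```

```text
Traceback (most recent call last):
  File "h.py", line 39
    from cell import *
                     ^
SyntaxError: import * only allowed at module level
```

```bash
sed -i '/^    from cell import \*$/d' h.py; sed -i '1i from cell import *' h.py
python3 - <<'E'
from h import *
pick(.4408,-.0674,np.radians(-139.7))
cv2.imwrite("pics/g1.png",get_image("wrist"));cv2.imwrite("pics/g1s.png",get_image("scene"))
E
```

```text
contact False [ 0.44043493 -0.06726737  0.02557477]
w 0.0265449203938149
w 0.026815590941528935 F [-0.51382968 -0.73526083 -2.02787486] 8.125
```

View pics/g1.png

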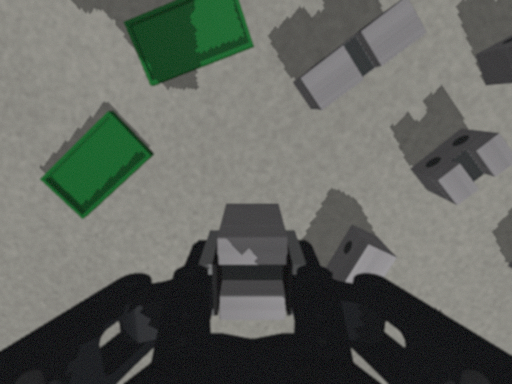

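View pics/g1s.png

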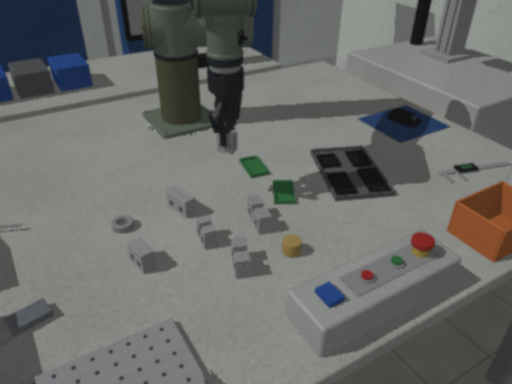

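The short jaw is held squarely at (252,270), notch up. Placing it.

```bash
python3 - <<'E'
from h import *
place("short")
m=camera_model("wrist");im=get_image("wrist");cv2.imwrite("pics/p1.png",im)
look("e1",.566,-.061,-np.pi/2-np.radians(13))
E
```

```text
contact True [0.44139036 0.23196105 0.03244816] [ 0.20422635 -0.17546736  4.15302934]
12.225
e1 13.55
```

View pics/p1.png

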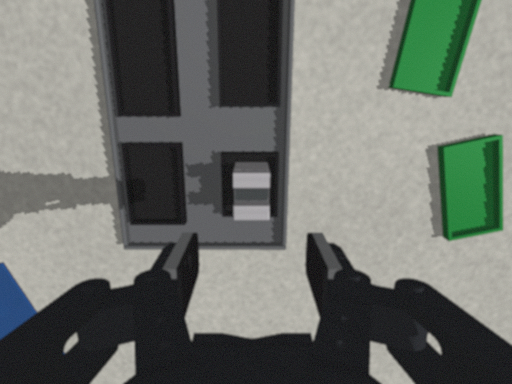

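View pics/e1.png

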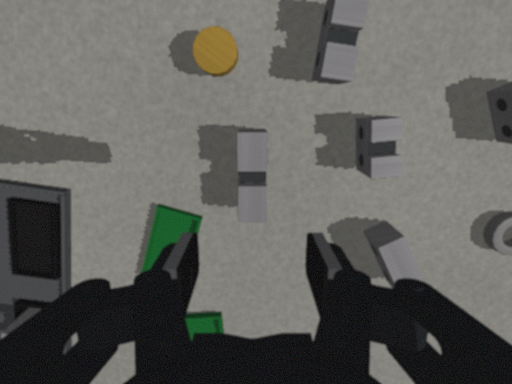

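The short jaw is seated in its nest at (252,190). Next is the extra jaw at (252,175).

```bash
python3 - <<'E'
from h import *
m=np.load("pics/e1.npy",allow_pickle=True).item();im=cv2.imread("pics/e1.png")
ov("e1o",m,im,(190,115,150,112),[(rect(.5651,-.0606,np.radians(-13),.086,.028,.045),(0,0,255))])
E
```

```text
(no output)
```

View pics/e1o.png

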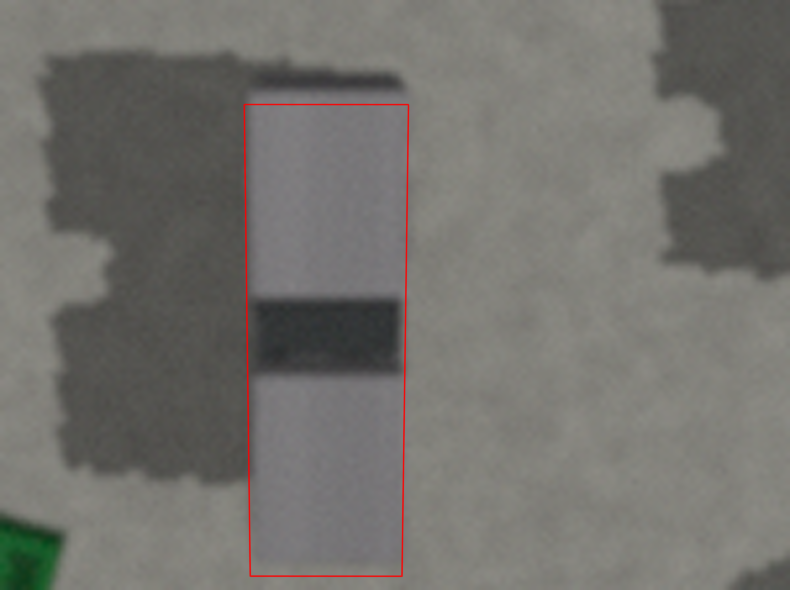

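```bash
python3 - <<'E'
from h import *
pick(.5672,-.0611,np.radians(-13))
cv2.imwrite("pics/g2.png",get_image("wrist"))
E
```

```text
contact False [ 0.56678723 -0.06100564  0.02544304]
w 0.0271426615123374
w 0.02678134792472771 F [-0.09372905  0.2001038  -2.21382472] 16.4417
```

View pics/g2.png

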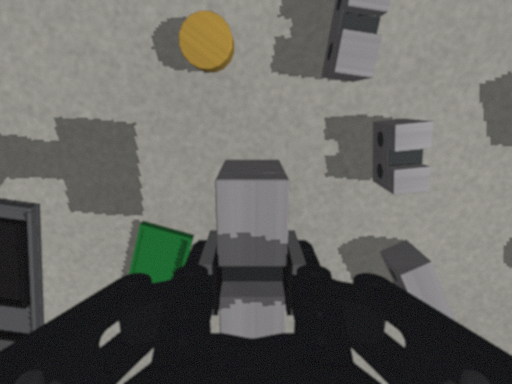

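The extra jaw is held level and centred. Placing it, then looking at the long jaw.

```bash
python3 - <<'E'
from h import *
place("extra")
cv2.imwrite("pics/p2.png",get_image("wrist"))
m,im=look("l1",.6668,-.1625,-np.pi/2-np.radians(20.4))
ov("l1o",m,im,(190,115,150,112),[(rect(.6668,-.1625,np.radians(-20.4),.07,.028,.045),(0,0,255))])
E
```

```text
contact True [0.57648149 0.26913992 0.03255226] [0.75924794 0.88796319 4.0003527 ]
20.2083
l1 21.9333
```

View pics/p2.png

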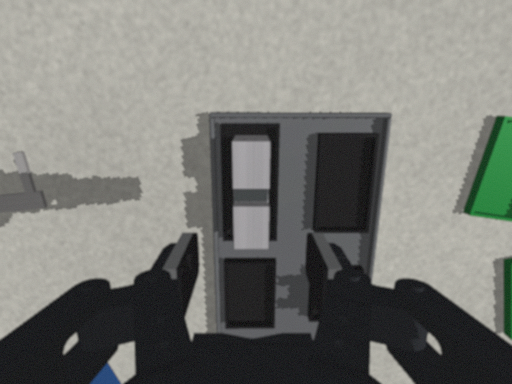

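View pics/l1o.png

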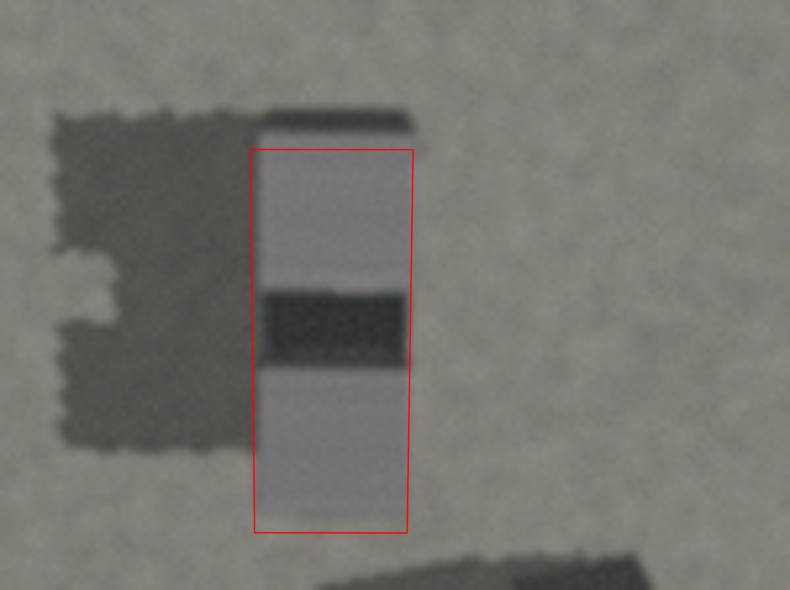

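The extra jaw is seated at (251,190). The long jaw lies 2.9 mm further along its axis, so I'll correct for that and pick it.

```bash
python3 - <<'E'
from h import *
pick(.6693,-.164,np.radians(-20.4))
cv2.imwrite("pics/g3.png",get_image("wrist"))
if read_gripper_width()>.024:
    place("long")
    cv2.imwrite("pics/p3.png",get_image("wrist"))
    m,im=look("m1",.565,-.1862,-np.pi/2-np.radians(8.1))
    ov("m1o",m,im,(190,115,150,112),[(rect(.565,-.1862,np.radians(-8.1),.054,.028,.045),(0,0,255))])
E
```

```text
contact False [ 0.66884728 -0.16383569  0.0252374 ]
w 0.02739571833411411
w 0.02696401435759117 F [-0.68174987 -0.14643478 -3.23448954] 24.825
contact True [0.54566136 0.19096806 0.03264937] [-1.12018468  0.15049773  4.13947918]
28.7417
m1 30.2583
```

View pics/p3.png

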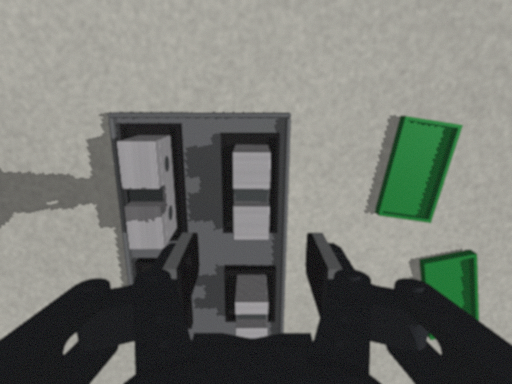

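View pics/m1o.png

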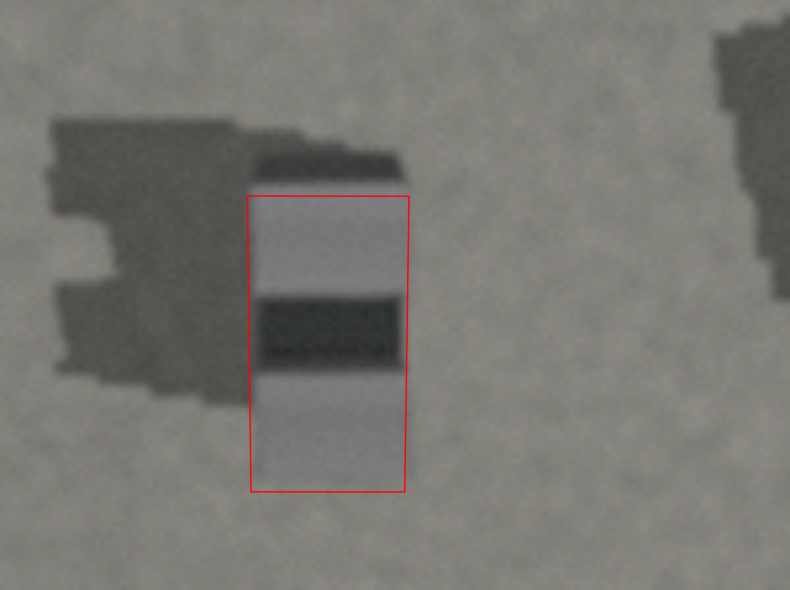

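The long jaw is seated at (252,190). The medium jaw needs a 2.6 mm shift.

```bash
python3 - <<'E'
from h import *
pick(.5676,-.1866,np.radians(-8.1))
cv2.imwrite("pics/g4.png",get_image("wrist"))
if read_gripper_width()>.024:
    place("medium")
    look("f1",.49,.20,-np.pi/2+TA,.33)
    goto_joints([-1.262, 0.207, 1.542, 0, 1.393, -0.15])
    cv2.imwrite("pics/f_top.png",get_image("top"));cv2.imwrite("pics/f_sc.png",get_image("scene"));print(read_time())
    t=cv2.imread("pics/f_top.png");cv2.imwrite("pics/f_topc.png",cv2.resize(t[110:260,110:400],None,fx=2.7,fy=2.7,interpolation=cv2.INTER_CUBIC))
    s=cv2.imread("pics/f_sc.png");cv2.imwrite("pics/f_scc.png",cv2.resize(s[130:280,110:400],None,fx=2.7,fy=2.7,interpolation=cv2.INTER_CUBIC))
    w=cv2.imread("pics/f1.png")
    rs=[(rect(*nest(k),TA,NL[k],.044,.014),(0,0,255)) for k in NL]
    ov("f1o",np.load("pics/f1.npy",allow_pickle=True).item(),w,(130,10,250,210),rs)
E
```

```text
contact False [ 0.56722402 -0.18639975  0.02541119]
w 0.026627365482208704
w 0.026781772856800414 F [ 0.08844196 -0.55757924 -2.57541783] 33.15
contact True [0.47222348 0.31013854 0.03252723] [ 0.1239979  -0.66493062  3.51192038]
37.5
f1 38.4083
41.1833
```

View pics/f1o.png

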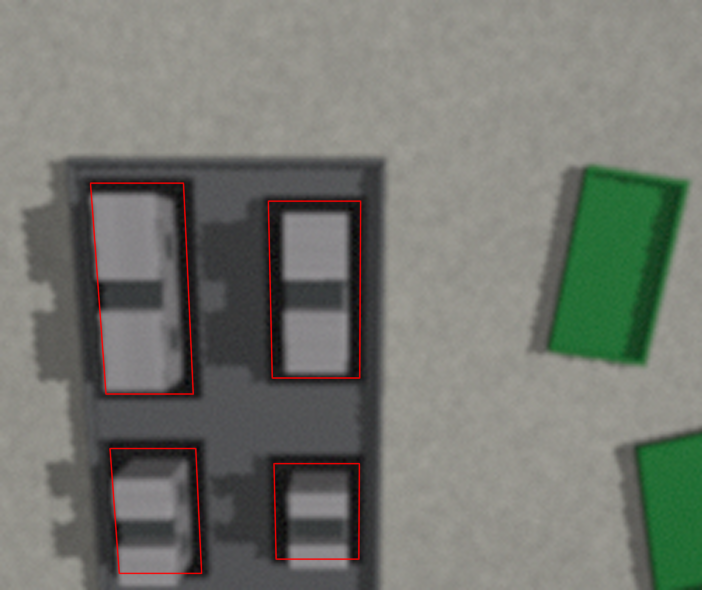

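View pics/f_topc.png

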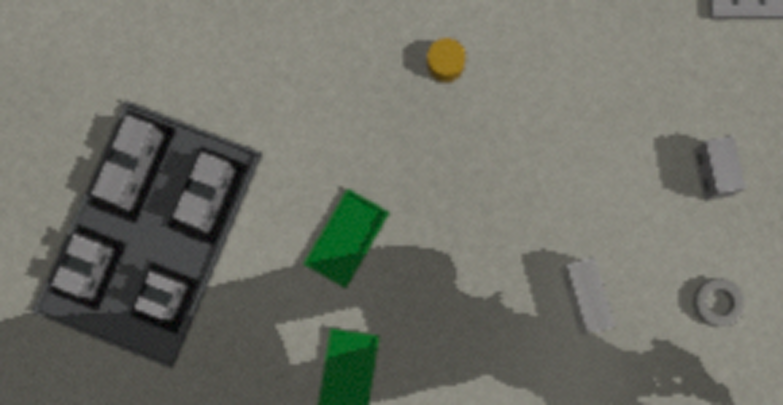

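View pics/f_scc.png

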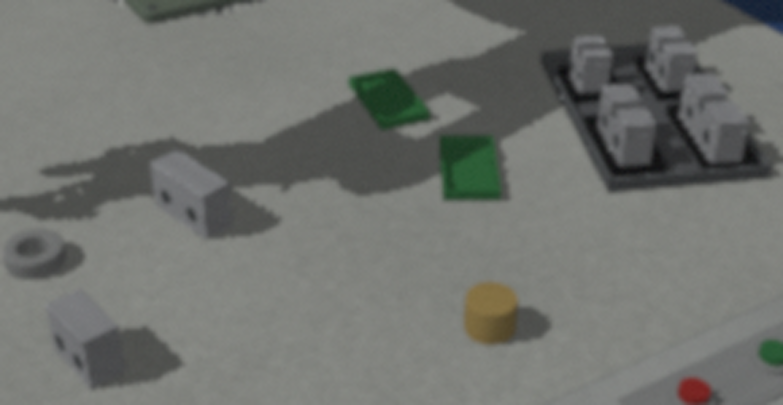

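All four jaws stand upright in their own nests, at (130,165), (205,195), (85,265) and (160,295) in the enlarged top view. The blanks at (718,165) and (588,297) have not moved. Handing in.

```bash
python3 - <<'E'
from cell import *
print(hand_in(),read_time())
E
```

```text
the job is handed in; nothing more can be done
the job is handed in; nothing more can be done
```

All four notched jaws (short, medium, long, extra) are in the tray, each in the black nest that fits its length, and I handed the job in. The arm finished at about 41 s, within the 99 s limit, and was parked clear of everything.

- **Placement:** I gripped each jaw across its width. On lowering, each one touched down at the height expected for the nest floor (gripper height about 32.5 mm).
- **Final pictures:** The last top, scene and wrist pictures show all four jaws upright, notch up and lying along their nests. The two flat-topped blanks and the green look-alike trays were not touched and look unmoved.
- **Disagreement found:** The wrist camera put the jaws 2–3 mm away from the top-camera estimate. I used the closer wrist views for the pick positions, and no check failed.

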